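# Draw the pump from the test stand and show its nozzle to the inspection camera

### The arm

A 6-joint arm with a two-finger parallel gripper is mounted at the origin on a cart in front of the work surface, level with it; the furniture and walls round the work are solid. World frame = base frame: x ahead of the robot, y to its left, z up, the work surface at z = 0. Lengths are in m, angles in rad, forces in N, time in s.
With the tool pointing down it reaches from about 0.35 to 0.725 m from the base axis. Payload 4.3 kg.
Tool frame: the origin (TCP) lies midway between the tips of the shut fingers; the grasp point (between the pads) lies 19 mm behind it; z points along the fingers, y is the line along which they close (so a half turn about z gives the same grasp; the last joint's range is limited). The gripper opens to 85 mm and grips with 20 to 120 N. Pads are 22 mm wide; open, the fingers measure 114 mm over their backs; the gripper's body (76 mm by 85 mm) begins 54 mm behind the grasp point. The pads swing forward as they close: fully open they stand 13 mm farther back than shut.
Start: joints at [1.153, 0.377, 0.081, 1.274, 0, 1.46], TCP at [0.174, 0.548, 0.231] pointing down, gripper open.
Joint ranges: [-2.72, 2.72], [-0.84, 1.66], [-1.02, 1.22], [-1.77, 2.12], [-1.37, 1.28], [-3.14, 3.14]. Speed limits (rad/s): [2.57, 2.57, 3.14, 3.14, 3.14, 3.14].

### API

Orientations are given as [roll, pitch, yaw] about the fixed x, y, z axes, in that order (R = Rz(yaw) Ry(pitch) Rx(roll)).
In Python, from cell import bot gives the robot as it stands. The module is installed in compiled form; this text tells all that it offers.
- The arm moves only by the shell command python3 -m crank 'ROWS' [FORCE]. ROWS is JSON, a list of rows, each a list of 7 numbers: the turn, a rotation vector about the tool's x, y, z each as a share of pi/2 rad, from -1 to 1, then the shift along the tool's x, y, z each as a share of 30 cm, from -1 to 1, then the opening, from 0 (shut) to 1 (fully open). A call has 1 to 5 rows; each row is the pose to reach, as a shift and turn from the pose commanded when the call began, along the tool's axes at that moment; what a row does not reach only later rows make up. A row lasts 1/8 s, in which the tool goes at most 62.5 mm and 10.7 degrees, less where a joint would pass 70% of its speed; a pose out of reach is approached as far as the arm can. A call with a number of a shift or a turn outside -1 to 1 is refused whole. A call with a gripper value outside its range is refused whole. The fingers move at their own pace and stop on an object; FORCE is the grip in N (left out, the last holds). Time passes only in rows, so rows that repeat a pose let the fingers close. It gives the time, the measured TCP pose, the force, the opening and the grip force at its end, in the units of the state.
- bot.read_state(): the state, without advancing time (a new reading comes with each control period).
- bot.capture(name): name is "scene" or "top" or "wrist"; returns a dict with "frame" (384x512x3 uint8, red, green, blue), "range_z" (384x512 float32, m along the optical axis (not along the pixel's ray), 0 where there is no reading), "fx", "fy", "cx", "cy" (pixels), "T" (4x4, takes a point from camera to world coordinates). Camera axes: x right, y up, looking along -z (the intrinsics and any distortion apply to the point x, -y, -z); pixel columns grow to the right and rows downward; lengths in m; the calibration is good to about 2 mm. A picture is of the moment at which its call begins.
- bot.sign_off(): hands the job in; it is judged then, once.
The state is a dict: "time": time; "joints": joint angles; "qd": joint speeds; "joint_efforts": joint torques, N m; "position": TCP position; "eef_rot": TCP orientation; "wrist_force": force on the tool from outside, world axes, zero at the start; "wrist_torque": the same for the moment, N m; "opening": finger opening in m; "finger_force": force on a finger pad.
Only numpy, scipy, OpenCV 4.12 (cv2) and the standard library are available. Lean on these libraries where they do the work, as an engineer would, in place of code of your own. Each camera call takes 0.05 s, during which the arm holds its last target. There are 200 camera calls.

### The job

Draw the small vibration pump straight back out of the socket of the test stand without wrenching it, then lift it and present it to the inspection camera: upright and level, its inserted (front) nozzle pointing straight into the lens and centred on it, with the nozzle tip about 5 cm in front of the glass. Finish while still holding it there, still, in the air; do not push the camera or the other things on the bench out of place.

Things in the scene. Friction and masses are not known exactly. Their poses are not given: they have to be found in the camera images.
- pump: Vibration pump, about 0.4 kg: coil in a metal yoke 44 mm wide (x), 52 long (y -19 to +33), 46 high (56 with its top connector), a 20 mm thick nozzle at each end, 127 mm in all. Lies loose on the stand's bed. Origin: on the underside. Axes: -y along the front nozzle, z up. Grip the coil across x (44 mm) at y = +7 mm (its middle), 25 to 32 mm above the underside.
- nozzle_tip (a point): Centre of the tip of the pump's front nozzle, the end that is in the socket at the start: 64 mm from the pump's origin along the pump's -y and 23 mm above its underside. Axes as the pump's.
- test_stand: Pump test stand, fixed: plate 170 x 100 mm, bed 12 mm above the worktop, two black guide rails (5 mm high, 56 mm apart inside, 68 outside) and a blue socket block 64 wide, 34 thick, 46 high above the bed, with a pressure gauge beside it, no higher. Origin: at worktop level under the socket's mouth; x points into the socket, z up. The front nozzle starts along x.
- socket_mouth (a point): Centre of the socket's mouth: a round 28 mm hole edged in brass, 35 mm above the worktop. Axes as the stand's. The front nozzle starts 29 to 34 mm deep in it (coil 10 to 15 mm behind the mouth), so the pump cannot be lifted until drawn back that far along the stand's -x.
- lens (a point): Centre of the front glass of the inspection camera (grey 42 mm cube, black 38 mm lens barrel, white ring light). x points straight out of the lens along its level view, z up. 150 to 210 mm above the worktop, 68 mm ahead of the foot's centre. The head is clamped on its post and slips up or down only if pushed with over 40 N.
- solenoid_valve: Bystander: small solenoid valve with black coil and brass foot, 46 x 48 x 58 mm, standing. Origin: centre of its underside.
- torch: Bystander: grey torch lying on its side, 109 mm long along its y, 32 mm thick. Origin: underside centre.
- tape_roll: Bystander: roll of black tape lying flat, 58 mm across, 19 mm high. Origin: underside centre.
- screw_dish: Bystander: round white metal dish with small screws, 114 mm across, 22 mm high. Origin: underside centre.
- camera_post: The inspection camera's fixed foot and post, with the camera head on it. Origin: centre of the foot's underside (100 x 80 x 10 mm) at worktop level; x points along the camera's view, z up; the post stands 25 mm behind the origin and is 245 mm high.
Things that resemble listed ones, but are neither listed nor needed, are in the scene too. Leave any orange look-alike of the pump alone.

How it is judged:
On the way:
1. The front nozzle is drawn clear of the socket's mouth, with the pump in the fingers (x of nozzle_tip in the frame of test_stand below -0.001 m and contact force between the fingers and pump above 1 N), for 0.1 s.
At the end, for the whole second after the job is handed in: Pump held still in the fingers, touching nothing else: front nozzle tip 30 to 70 mm ahead of the lens glass, within 15 mm of its axis sideways and in height, pointing at it within 0.2 rad, pump upright within 0.2 rad; camera within 6 mm and bystanders within 30 mm of their starts (x of nozzle_tip in the frame of lens between 0.03 and 0.07 m and y of nozzle_tip in the frame of lens between -0.015 and 0.015 m and z of nozzle_tip in the frame of lens between -0.015 and 0.015 m and x of pump in the frame of lens above 0.08 m and angle between the y axis of pump and the x axis of lens, either way round below 0.2 rad and angle between pump's own z axis and vertical below 0.2 rad and linear speed of pump below 0.03 m/s and angular speed of pump below 0.3 rad/s and contact force between the fingers and pump above 2 N and height (world z) of pump above 0.09 m and contact force between pump and test_stand below 0.3 N and contact force between pump and camera_post below 0.3 N and distance of lens from where it was at the start of the episode below 0.006 m and distance of each of solenoid_valve, torch, tape_roll, screw_dish from where it was at the start of the episode below 0.03 m and contact force between pump and solenoid_valve below 0.3 N and contact force between pump and torch below 0.3 N and contact force between pump and tape_roll below 0.3 N and contact force between pump and screw_dish below 0.3 N); the arm keeps its last pose, push and grip.
It fails at once if the pump is wrenched against the test stand (more than 80 N) (contact force between pump and test_stand above 80 N).
It fails at once if the camera is pushed out of place (more than 6 mm) (distance of lens from where it was at the start of the episode above 0.006 m).
It fails at once if a bystander (valve, torch, tape roll or dish) is pushed more than 30 mm out of place (distance of any of solenoid_valve, torch, tape_roll, screw_dish from where it was at the start of the episode above 0.03 m).
It also fails if it takes over 40 s, if anything falls off the work surface, if the arm or the gripper's body presses on something with over 40 N, if the wrist force passes 120 N, or if a joint passes its speed limit or range.

## Working session

There is one attempt and no reset: what is moved stays moved. The work goes in short steps, Python scripts to look and compute and a shell command to move; the robot and the scene stay as the last step left them, time stands still between calls to the robot, and variables do not carry over. Pictures are saved under pics/ and viewed, at most 10 in all, crops included, and the job is handed in when it is done.

```bash
mkdir -p pics
cat > h.py <<'E'
import numpy as np, cv2, pickle
from cell import bot
from scipy.spatial.transform import Rotation as Rn
def cap(n,tag):
    c=bot.capture(n); pickle.dump(c,open(f'{tag}.pkl','wb')); cv2.imwrite(f'pics/{tag}.png',c['frame'][:,:,::-1]); return c
def load(tag): return pickle.load(open(f'{tag}.pkl','rb'))
def cloud(c):
    z=c['range_z'].astype(float); v,u=np.mgrid[:z.shape[0],:z.shape[1]]
    P=np.stack([(u-c['cx'])/c['fx']*z,-(v-c['cy'])/c['fy']*z,-z,np.ones_like(z)],-1)@c['T'].T
    P=P[...,:3]; P[z==0]=np.nan; return P
E
python3 - <<'E'
from h import *
a=cap('scene','s0');b=cap('top','t0')
for c in (a,b): print(c['fx'],c['cx'],c['cy'],np.round(c['T'],3).tolist(),[k for k in c])
print(bot.read_state())
E
```

```text
421.67170166490916 248.1193503976268 189.8209517382055 [[0.763, 0.508, -0.399, 0.056], [-0.646, 0.597, -0.476, -0.613], [-0.004, 0.621, 0.784, 1.013], [0.0, 0.0, 0.0, 1.0]] ['frame', 'range_z', 'fx', 'fy', 'cx', 'cy', 'T']
370.10811584823887 257.55402741694957 187.57400441080372 [[0.015, 0.998, -0.064, 0.455], [-1.0, 0.016, 0.016, -0.062], [0.017, 0.063, 0.998, 1.287], [0.0, 0.0, 0.0, 1.0]] ['frame', 'range_z', 'fx', 'fy', 'cx', 'cy', 'T']
{'time': 0.1, 'joints': array([ 1.15269103e+00,  3.77990755e-01,  7.97610705e-02,  1.27434755e+00,
       -6.28647636e-06,  1.46052563e+00]), 'qd': array([-0.0010728 , -0.00303225,  0.00141879, -0.00103803,  0.00147211,
       -0.00020473]), 'joint_efforts': array([ 9.77249474e-04, -4.64692926e+01,  2.70582551e+01,  1.20864616e-02,
       -9.59671092e-05,  1.56205459e-05]), 'position': array([0.17397167, 0.54745696, 0.23045445]), 'eef_rot': array([-3.13982188e+00, -1.89735261e-04,  2.83375789e+00]), 'wrist_force': array([ 0.08567279, -0.95945113,  0.56018205]), 'wrist_torque': array([0.00617416, 0.00605834, 0.02554885]), 'finger_force': 0.0, 'opening': 0.08531099802517224}
```

View pics/s0.png

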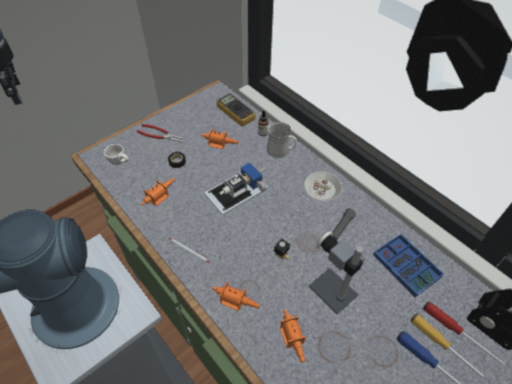

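View pics/t0.png

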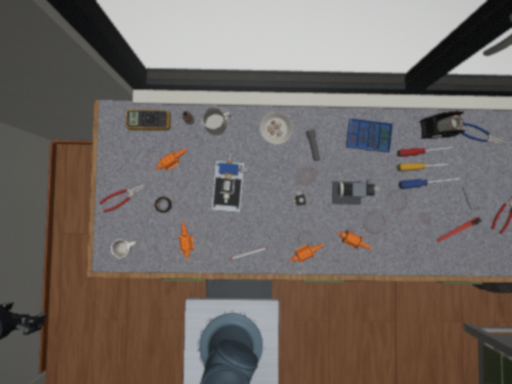

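The scene view shows the stand at about (235,190) and the inspection camera at (340,265). The top view shows the stand at (228,185) and the camera at (355,190). I need closer crops and the point clouds.

Run:
```python
from h import *
a=load('s0');b=load('t0')
def crop(c,x0,x1,y0,y1,w=400,h=300): return cv2.resize(c['frame'][y0:y1,x0:x1,::-1],(w,h),interpolation=cv2.INTER_CUBIC)
cv2.imwrite('pics/c1.png',np.vstack([np.hstack([crop(a,190,280,155,222),crop(a,290,380,200,320)]),np.hstack([crop(b,190,270,150,220),crop(b,320,400,160,220)])]))
P=cloud(b)
# height map rows
print('bench z',np.nanmedian(P[250:260,200:230,2]))
for nm,(x0,x1,y0,y1) in dict(stand=(205,250,155,215),cam=(328,385,172,210)).items():
    Q=P[y0:y1,x0:x1].reshape(-1,3)
    for lo,hi in ((.008,.016),(.016,.03),(.04,.055),(.055,.064),(.064,.08),(.08,.13),(.13,.235),(.235,.27)):
        q=Q[(Q[:,2]>lo)&(Q[:,2]<hi)]
        if len(q)>3: print(nm,lo,hi,len(q),q.min(0).round(3),q.max(0).round(3),np.median(q,0).round(3))
```

```text
bench z -0.0009103226513871299
stand 0.008 0.016 760 [ 0.454 -0.031  0.008] [0.627 0.077 0.016] [0.512 0.025 0.012]
stand 0.016 0.03 107 [ 0.457 -0.028  0.016] [0.618 0.07  0.028] [0.535 0.002 0.017]
stand 0.04 0.055 270 [ 0.487 -0.049  0.04 ] [0.643 0.049 0.055] [0.557 0.018 0.049]
stand 0.055 0.064 213 [ 0.514 -0.035  0.055] [0.614 0.051 0.064] [0.593 0.018 0.058]
cam 0.008 0.016 243 [ 0.487 -0.484  0.008] [ 0.564 -0.34   0.016] [ 0.505 -0.379  0.01 ]
cam 0.13 0.235 506 [ 0.501 -0.428  0.153] [ 0.557 -0.322  0.234] [ 0.524 -0.373  0.19 ]
cam 0.235 0.27 28 [ 0.517 -0.421  0.236] [ 0.531 -0.409  0.247] [ 0.525 -0.415  0.244]
```

View pics/c1.png

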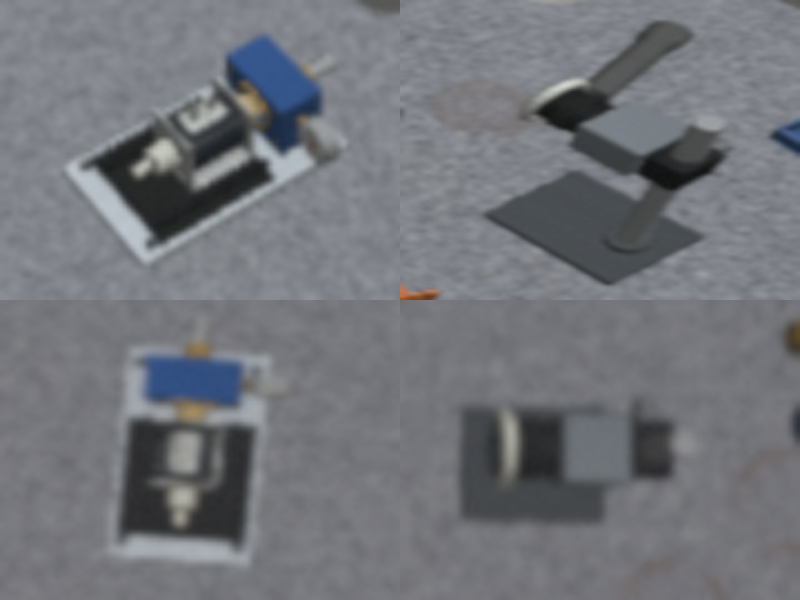

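Run:
```python
from h import *
for t in ('s0','t0'):
    c=load(t);P=cloud(c);f=c['frame'].astype(int);r,g,b=f[...,0],f[...,1],f[...,2]
    def rect(m,nm):
        q=P[m]; rc=cv2.minAreaRect((q[:,:2]*1000).astype(np.float32)); print(t,nm,len(q),np.round(rc[0],1),np.round(rc[1],1),round(rc[2],1),'z',np.percentile(q[:,2],[5,50,95]).round(4))
    X,Y,Z=P[...,0],P[...,1],P[...,2]
    st=(X>.4)&(X<.68)&(Y>-.1)&(Y<.12)
    rect(st&(b>r+50)&(Z>.05),'blue')
    rect(st&(Z>.008)&(Z<.015),'plate')
    pm=st&(Z>.028)&(X<.575)&(b<r+40); rect(pm,'pump')
    rect(st&(Z>.05)&(X<.56)&(b<r+40),'pumptop')
    cm=(X>.44)&(X<.6)&(Y>-.5)&(Y<-.25)
    rect(cm&(Z>.008)&(Z<.014),'foot'); rect(cm&(Z>.13)&(Z<.235),'head'); rect(cm&(Z>.238),'posttop')
    w=cm&(Z>.13)&(r>150)&(Y>-.36); 
    if w.sum()>4: rect(w,'ring')
    hd=cm&(Z>.13)&(Z<.235)
    for y in np.arange(-.44,-.31,.01):
        q=P[hd&(abs(Y-y)<.005)]
        if len(q): print(round(y,2),len(q),'x',q[:,0].min().round(3),q[:,0].max().round(3),'zmax',q[:,2].max().round(4),'zmin',q[:,2].min().round(4))
    v=(X>.3)&(X<.56)&(Y>-.3)&(Y<-.1)&(Z>.02)
    if v.sum()>4: rect(v,'valve')
```

```text
s0 blue 179 [595.3  15.5] [66.1 33.9] 86.0 z [0.0551 0.0584 0.0616]
s0 plate 682 [538.8  20.2] [103.7 169.5] 86.1 z [0.0089 0.0122 0.0146]
s0 pump 327 [529.   19.5] [45.7 92.4] 88.9 z [0.0333 0.0482 0.0596]
s0 pumptop 124 [536.   19.4] [42.4 49. ] 87.2 z [0.0504 0.0542 0.062 ]
s0 foot 858 [ 519.6 -384.2] [251.8 104.3] 78.4 z [0.0083 0.0105 0.013 ]
s0 head 1042 [ 524.4 -378. ] [ 51.8 106.7] 7.5 z [0.1615 0.19   0.206 ]
s0 posttop 52 [ 522.6 -418.3] [14.4 15.4] 48.7 z [0.2403 0.2443 0.2474]
s0 ring 34 [ 523.3 -330.6] [ 6.3 30.7] 89.8 z [0.1921 0.1958 0.1985]
-0.43 94 x 0.505 0.54 zmax 0.2269 zmin 0.1594
-0.42 141 x 0.505 0.556 zmax 0.2347 zmin 0.1302
-0.41 76 x 0.505 0.555 zmax 0.2339 zmin 0.1308
-0.4 119 x 0.501 0.542 zmax 0.1972 zmin 0.1543
-0.39 109 x 0.501 0.543 zmax 0.1976 zmin 0.1551
-0.38 106 x 0.501 0.543 zmax 0.1974 zmin 0.154
-0.37 106 x 0.501 0.543 zmax 0.1975 zmin 0.1558
-0.36 60 x 0.502 0.542 zmax 0.1951 zmin 0.155
-0.35 73 x 0.504 0.539 zmax 0.1961 zmin 0.1665
-0.34 61 x 0.505 0.539 zmax 0.1949 zmin 0.1711
-0.33 97 x 0.498 0.545 zmax 0.1989 zmin 0.16
s0 valve 601 [ 410.5 
[... 540 characters left out ...]
]
t0 ring 7 [ 529.8 -328.3] [ 3.6 11.9] 89.5 z [0.1953 0.1963 0.1978]
-0.43 7 x 0.511 0.541 zmax 0.189 zmin 0.184
-0.42 34 x 0.508 0.557 zmax 0.1911 zmin 0.1766
-0.41 67 x 0.507 0.557 zmax 0.234 zmin 0.1743
-0.4 37 x 0.504 0.543 zmax 0.1965 zmin 0.1863
-0.39 44 x 0.504 0.543 zmax 0.1993 zmin 0.1903
-0.38 50 x 0.504 0.543 zmax 0.1973 zmin 0.1881
-0.37 48 x 0.504 0.543 zmax 0.1975 zmin 0.1874
-0.36 57 x 0.504 0.544 zmax 0.1961 zmin 0.1563
-0.35 36 x 0.507 0.54 zmax 0.1949 zmin 0.1744
-0.34 41 x 0.507 0.544 zmax 0.1937 zmin 0.1739
-0.33 56 x 0.501 0.549 zmax 0.2017 zmin 0.1525
-0.32 29 x 0.504 0.544 zmax 0.1932 zmin 0.1531
t0 valve 351 [ 410.2 -254. ] [ 96.6 220.8] 87.9 z [0.0261 0.0408 0.0548]
```

```bash
cat >> h.py <<'E'
def go(xyz,yaw,rp=(np.pi,0)):
    "print turn and shift fractions from the present pose to a tool-down target"
    s=bot.read_state(); R=Rn.from_euler('xyz',s['eef_rot']); T=Rn.from_euler('xyz',[rp[0],rp[1],yaw])
    print('t',round(s['time'],2),'turn',((R.inv()*T).as_rotvec()/(np.pi/2)).round(4),'shift',(R.inv().apply(np.array(xyz)-s['position'])/.3).round(4),'pos',s['position'].round(4),'rpy',s['eef_rot'].round(4),'F',s['wrist_force'].round(1),'op',round(s['opening'],4),s['finger_force'])
E
python3 - <<'E'
from h import *
go([.50,.02,.2],np.radians(176.1))
E
```

```text
t 0.1 turn [-0.0011 -0.0003 -0.1526] shift [-1.5684 -1.3461  0.1036] pos [0.174  0.5475 0.2305] rpy [-3.1398e+00 -2.0000e-04  2.8338e+00] F [ 0.1 -1.   0.6] op 0.0853 0.0
```

```bash
python3 -m crank '[[-0.001,0,-0.076,-0.78,-0.67,0.05,1],[-0.001,0,-0.076,-0.78,-0.67,0.05,1],[-0.001,0,-0.076,-0.78,-0.67,0.05,1],[-0.001,0,-0.076,-0.78,-0.67,0.05,1],[-0.001,0,-0.076,-0.78,-0.67,0.05,1]]'; python3 -c "
from h import *
go([.50,.02,.2],np.radians(176.1))"
```

```text
time: 0.72
position: [0.3368, 0.2836, 0.216]
eef_rot: [3.14, 0.0, 2.953]
wrist_force: [1.6, 1.6, -0.0]
opening: 0.0855
finger_force: 0.0
t 0.72 turn [ 0.0009  0.0001 -0.0765] shift [-0.6988 -0.7614  0.0522] pos [0.3368 0.2836 0.216 ] rpy [3.1402 0.     2.9533] F [ 1.6  1.6 -0. ] op 0.0855 0.0
```

```bash
python3 -m crank '[[0.001,0,-0.0765,-0.7,-0.76,0.05,1],[0.001,0,-0.0765,-0.7,-0.76,0.05,1],[0.001,0,-0.0765,-0.7,-0.76,0.05,1],[0.001,0,-0.0765,-0.7,-0.76,0.05,1],[0.001,0,-0.0765,-0.7,-0.76,0.05,1]]'; python3 -c "
from h import *
go([.50,.02,.2],np.radians(176.1))
c=cap('wrist','w0'); print(c['T'].round(3))"
```

```text
time: 1.35
position: [0.5005, 0.0203, 0.2006]
eef_rot: [3.141, -0.0, 3.073]
wrist_force: [0.9, 0.5, -0.3]
opening: 0.0851
finger_force: 0.0
t 1.35 turn [ 0.0002 -0.0001 -0.0004] shift [ 0.0014 -0.0012  0.0019] pos [0.5005 0.0203 0.2006] rpy [ 3.1413e+00 -1.0000e-04  3.0728e+00] F [ 0.9  0.5 -0.3] op 0.0851 0.0
[[ 0.069 -0.943 -0.326  0.415]
 [ 0.998  0.065  0.023  0.026]
 [-0.    -0.326  0.945  0.343]
 [ 0.     0.     0.     1.   ]]
```

View pics/w0.png

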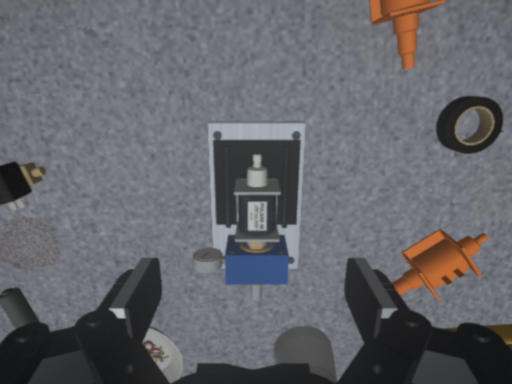

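The wrist picture shows the pump at (257,208) on the bed, its nozzle in the blue socket at (257,258) and its axis aligned with the image columns. Next I'll measure it.

Run:
```python
from h import *
c=load('w0');P=cloud(c);f=c['frame'].astype(int);r,b=f[...,0],f[...,2]
X,Y,Z=P[...,0],P[...,1],P[...,2]
st=(X>.4)&(X<.68)&(Y>-.1)&(Y<.12)
def rect(m,nm):
    q=P[m]; rc=cv2.minAreaRect((q[:,:2]*1000).astype(np.float32)); print(nm,len(q),np.round(rc[0],1),np.round(rc[1],1),round(rc[2],1),'z',np.percentile(q[:,2],[5,50,95]).round(4))
rect(st&(b>r+50)&(Z>.053),'blue'); rect(st&(Z>.008)&(Z<.0145),'plate')
bl=b>r+50
rect(st&(Z>.05)&(X<.565)&~bl,'pumptop'); rect(st&(Z>.025)&(X<.565)&~bl,'pump')
# stand-frame slices
o=np.array([.54,.0208]); a=np.radians(-3.9); R=np.array([[np.cos(a),np.sin(a)],[-np.sin(a),np.cos(a)]])
L=(P[...,:2]-o)@R.T
m=st&(Z>.025)&~bl
for s in np.arange(-.07,.05,.006):
    k=m&(abs(L[...,0]-s)<.003)
    if k.sum()>2: print(round(s,3),k.sum(),L[k][:,1].min().round(4),L[k][:,1].max().round(4),'mid',((L[k][:,1].min()+L[k][:,1].max())/2).round(4),'z',Z[k].max().round(4))
```

```text
blue 1787 [594.6  17.6] [62.8 34.4] 86.6 z [0.0568 0.0579 0.0589]
plate 7467 [537.8  21.1] [100.2 169.4] 85.9 z [0.0106 0.0119 0.0131]
pumptop 28526 [522.   19.3] [149.5  83.5] 86.6 z [0.058  0.2666 0.2826]
pump 29848 [522.   19.3] [149.5  83.5] 86.6 z [0.0513 0.2662 0.2825]
-0.058 4868 -0.0728 0.0667 mid -0.0031 z 0.2867
-0.052 13732 -0.0777 0.0718 mid -0.003 z 0.283
-0.046 4977 -0.0694 0.063 mid -0.0032 z 0.2778
-0.04 2669 -0.0701 0.0637 mid -0.0032 z 0.2716
-0.034 1094 -0.0637 0.057 mid -0.0034 z 0.2675
-0.028 650 -0.0463 0.04 mid -0.0032 z 0.2439
-0.022 152 -0.0177 0.0187 mid 0.0005 z 0.056
-0.016 230 -0.0178 0.019 mid 0.0006 z 0.0632
-0.01 226 -0.0179 0.0191 mid 0.0006 z 0.0685
-0.004 202 -0.018 0.0194 mid 0.0007 z 0.0566
0.002 217 -0.0181 0.0195 mid 0.0007 z 0.0692
0.008 204 -0.0183 0.0197 mid 0.0007 z 0.0679
0.014 196 -0.0184 0.0199 mid 0.0008 z 0.0558
0.02 419 -0.0214 0.0225 mid 0.0005 z 0.0596
0.026 12 -0.0197 0.0197 mid 0.0 z 0.0574
0.032 80 -0.0166 0.0124 mid -0.0021 z 0.0522
0.038 719 -0.0319 0.0321 mid 0.0001 z 0.0586
0.044 47 -0.0631 0.0321 mid -0.0155 z 0.0587
```

```bash
python3 -c "
from h import *
go([.5375,.0212,.018],np.radians(176))"
```

```text
t 1.4 turn [-0.0034  0.0022 -0.0032] shift [-0.1058  0.0352  0.6072] pos [0.5045 0.014  0.2001] rpy [-3.1363  0.0035  3.0667] F [ 4.2 -4.5 -0.1] op 0.0859 0.0
```

```bash
python3 -m crank '[[0,0,0,0,0,0,1],[0,0,0,0,0,0,1]]'; python3 -c "
from h import *
go([.5375,.0212,.018],np.radians(176))"
```

```text
time: 1.65
position: [0.4989, 0.0231, 0.2006]
eef_rot: [3.141, -0.001, 3.074]
wrist_force: [-0.5, 0.8, -0.9]
opening: 0.0858
finger_force: 0.0
t 1.65 turn [ 0.0003 -0.0009  0.0015] shift [-0.1296  0.0019  0.6085] pos [0.4989 0.0231 0.2006] rpy [ 3.1411e+00 -1.3000e-03  3.0741e+00] F [-0.5  0.8 -0.9] op 0.0858 0.0
```

```bash
python3 -m crank '[[0,0,0,-0.125,0.008,0,1],[0,0,0,-0.125,0.008,0.2,1],[0,0,0,-0.125,0.008,0.35,1],[0,0,0,-0.125,0.008,0.35,1],[0,0,0,-0.125,0.008,0.35,1]]'; python3 -c "
from h import *
cap('wrist','w1')
go([.5375,.0212,.018],np.radians(176))
c=load('w1');P=cloud(c);f=c['frame'].astype(int);r,b=f[...,0],f[...,2]
X,Y,Z=P[...,0],P[...,1],P[...,2];st=(X>.4)&(X<.68)&(Y>-.1)&(Y<.12)
def rect(m,nm):
    q=P[m]; rc=cv2.minAreaRect((q[:,:2]*1000).astype(np.float32)); print(nm,len(q),np.round(rc[0],1),np.round(rc[1],1),round(rc[2],1),'z',np.percentile(q[:,2],[5,50,95]).round(4))
rect(st&(b>r+50)&(Z>.053)&(Z<.07),'blue'); rect(st&(Z>.008)&(Z<.0145),'plate')
rect(st&(Z>.045)&(Z<.072)&(X<.565)&(abs(Y-.021)<.03),'pumptop')"
```

```text
time: 2.28
position: [0.538, 0.0231, 0.0977]
eef_rot: [3.141, 0.002, 3.075]
wrist_force: [0.8, 0.6, 0.6]
opening: 0.0852
finger_force: 0.0
t 2.33 turn [0.     0.0025 0.0018] shift [ 0.0056 -0.0055  0.2679] pos [0.539  0.0227 0.0984] rpy [3.1415 0.0039 3.0746] F [ 0.8  0.1 -0.3] op 0.0853 0.0
blue 3919 [595.   17.5] [63.9 35.5] 86.0 z [0.0569 0.0579 0.0588]
plate 15889 [537.3  21.2] [100.4 168.5] 85.9 z [0.0107 0.0119 0.013 ]
pumptop 4671 [529.7  22.3] [43.8 67.4] 85.9 z [0.046  0.0538 0.0581]
```

View pics/w1.png

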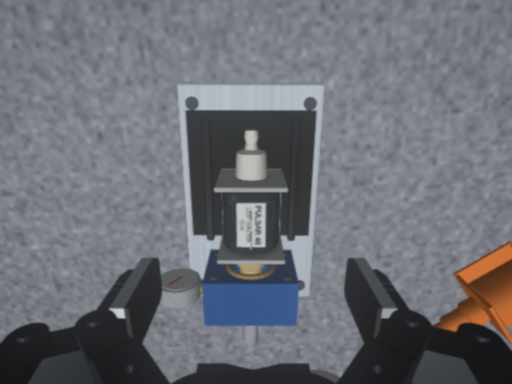

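```bash
python3 -m crank '[[0,0.002,0.001,0.004,-0.003,0.15,1],[0,0.002,0.001,0.004,-0.003,0.22,1],[0,0.002,0.001,0.004,-0.003,0.266,0.9],[0,0.002,0.001,0.004,-0.003,0.266,0.75],[0,0.002,0.001,0.004,-0.003,0.266,0.65]]' 45; python3 -c "
from h import *
go([.5375,.0218,.018],np.radians(176))"
```

```text
time: 2.95
position: [0.5376, 0.0212, 0.0176]
eef_rot: [3.142, -0.0, 3.072]
wrist_force: [-0.2, -0.4, -0.7]
opening: 0.0551
finger_force: 0.0
t 2.95 turn [ 0.     -0.0002 -0.    ] shift [ 0.0006  0.0018 -0.0013] pos [0.5376 0.0212 0.0176] rpy [ 3.1416e+00 -3.0000e-04  3.0718e+00] F [-0.2 -0.4 -0.7] op 0.0551 0.0
```

```bash
python3 -m crank '[[0,0,0,0,0.002,0,0.55],[0,0,0,0,0.002,0,0.4],[0,0,0,0,0.002,0,0.2],[0,0,0,0,0.002,0,0],[0,0,0,0,0.002,0,0]]' 45
```

```text
time: 3.58
position: [0.5375, 0.0218, 0.0174]
eef_rot: [3.142, -0.001, 3.072]
wrist_force: [-0.5, -0.6, 5.3]
opening: 0.0435
finger_force: 47.3
```

```bash
python3 -m crank '[[0,0,0,0.015,0,-0.003,0],[0,0,0,0.04,0,-0.004,0],[0,0,0,0.07,0,-0.004,0],[0,0,0,0.11,0,-0.004,0],[0,0,0,0.16,0,-0.004,0]]'; python3 -m crank '[[0,0,0,0.02,0,0,0],[0,0,0,0.02,0,0,0],[0,0,0,0.02,0,0,0]]'; python3 -c "
from h import *
go([.524,-.2,.17],np.pi/2)
cap('wrist','w2')"
```

```text
time: 4.2
position: [0.4873, 0.0254, 0.0174]
eef_rot: [3.142, -0.003, 3.072]
wrist_force: [1.8, 0.2, -2.0]
opening: 0.0438
finger_force: 46.5
time: 4.58
position: [0.4803, 0.0259, 0.0174]
eef_rot: [3.142, -0.007, 3.072]
wrist_force: [-6.1, 0.3, 7.0]
opening: 0.0433
finger_force: 47.4
t 4.58 turn [-0.0032 -0.0035  0.9556] shift [-0.1944 -0.741  -0.51  ] pos [0.4803 0.0259 0.0174] rpy [ 3.1415 -0.0068  3.0719] F [-6.1  0.3  7. ] op 0.0433 47.36736238002777
```

View pics/w2.png

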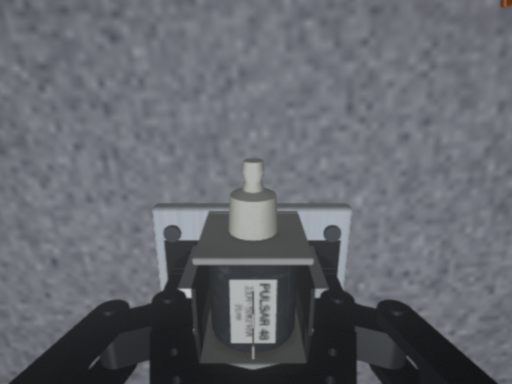

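```bash
python3 -m crank '[[0,0.002,0,0.01,0,-0.06,0],[0,0.002,0,0.01,0,-0.15,0],[0,0.002,0,0.01,0,-0.28,0],[0,0.002,0,0.01,0,-0.4,0],[0,0.002,0,0.01,0,-0.47,0]]'; python3 -m crank '[[0,0,0.05,0,0,0,0],[0,0,0.15,0,0,0,0],[0,0,0.26,0,0,0,0],[0,0,0.37,0,0,0,0],[0,0,0.48,0,0,0,0]]';  python3 -m crank '[[0,0,0.11,0,0,0,0],[0,0,0.22,0,0,0,0],[0,0,0.33,0,0,0,0],[0,0,0.42,0,0,0,0],[0,0,0.476,0,0,0,0]]';python3 -m crank '[[0,0,0,0,0,0,0],[0,0,0,0,0,0,0]]';python3 -c "
from h import *
go([.523,-.201,.1585],np.pi/2)"
```

```text
time: 5.25
position: [0.4804, 0.0258, 0.1599]
eef_rot: [3.142, -0.005, 3.072]
wrist_force: [-0.2, 0.6, -4.5]
opening: 0.0437
finger_force: 46.8
time: 5.88
position: [0.4792, 0.0259, 0.1577]
eef_rot: [-3.136, -0.006, 2.312]
wrist_force: [-0.3, -0.2, -3.4]
opening: 0.0433
finger_force: 46.8
time: 6.5
position: [0.4793, 0.0259, 0.1577]
eef_rot: [-3.133, -0.001, 1.567]
wrist_force: [0.0, -0.4, -4.5]
opening: 0.0435
finger_force: 46.8
time: 6.75
position: [0.4796, 0.0259, 0.1581]
eef_rot: [-3.135, -0.001, 1.571]
wrist_force: [-0.7, 0.9, -2.8]
opening: 0.0434
finger_force: 46.8
t 6.75 turn [-0.0044 -0.0004  0.0003] shift [-0.7563  0.1442 -0.0027] pos [0.4796 0.0259 0.1581] rpy [-3.1346e+00 -6.0000e-04  1.5713e+00] F [-0.7  0.9 -2.8] op 0.0434 46.75038814544678
```

```bash
python3 -m crank '[[-0.004,0,0,-0.05,0.1,0,0],[-0.004,0,0,-0.2,0.144,0,0],[-0.004,0,0,-0.4,0.144,0,0],[-0.004,0,0,-0.56,0.144,0,0],[-0.004,0,0,-0.65,0.144,0,0]]';python3 -m crank '[[0,0,0,-0.03,0,0,0],[0,0,0,-0.03,0,0,0],[0,0,0,-0.03,0,0,0]]';python3 - <<'E'
from h import *
go([.523,-.201,.1585],np.pi/2)
a=cap('scene','s1');b=cap('top','t1')
def crop(c,x0,x1,y0,y1,w=400,h=400): return cv2.resize(c['frame'][y0:y1,x0:x1,::-1],(w,h),interpolation=cv2.INTER_CUBIC)
cv2.imwrite('pics/c2.png',np.hstack([crop(a,250,370,180,300),crop(b,280,380,140,240)]))
E
```

```text
time: 7.38
position: [0.5228, -0.1717, 0.1579]
eef_rot: [3.141, -0.0, 1.569]
wrist_force: [0.1, 0.6, -3.2]
opening: 0.0435
finger_force: 47.1
time: 7.75
position: [0.5228, -0.1769, 0.158]
eef_rot: [-3.141, -0.001, 1.572]
wrist_force: [-0.3, 0.7, -3.5]
opening: 0.0436
finger_force: 47.1
t 7.75 turn [-0.0001 -0.0008  0.0006] shift [-0.0804  0.0006 -0.0017] pos [ 0.5228 -0.1769  0.158 ] rpy [-3.1414e+00 -1.3000e-03  1.5717e+00] F [-0.3  0.7 -3.5] op 0.0436 47.079439759254456
```

View pics/c2.png

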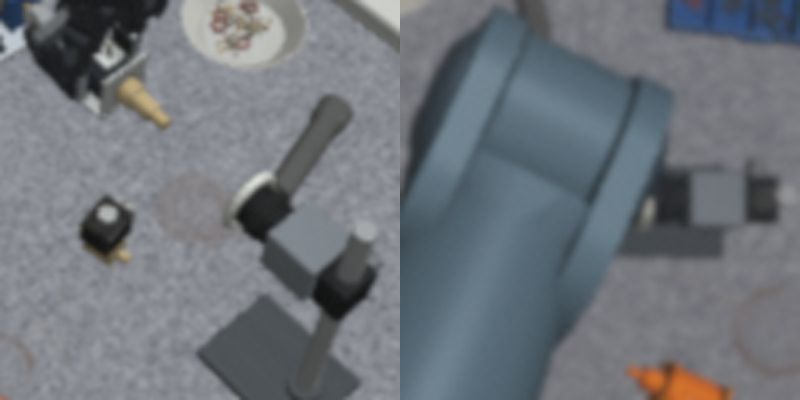

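The scene crop shows the brass nozzle tip at about scene pixel (300,216), pointing at the ring light at about (327,240). Next I'll measure both in the scene cloud.

Run:
```python
from h import *
c=load('s1');P=cloud(c);f=c['frame'].astype(int);r,g,b=f[...,0],f[...,1],f[...,2]
X,Y,Z=P[...,0],P[...,1],P[...,2]
m=(r>b+25)&(Z>.13)&(Z<.22)&(Y>-.3)&(Y<-.15)&(abs(X-.52)<.05)
for y in np.arange(-.26,-.18,.008):
    q=P[m&(abs(Y-y)<.004)]
    if len(q): print('noz',round(y,3),len(q),'x',q[:,0].min().round(4),q[:,0].max().round(4),'zmax',q[:,2].max().round(4),'xtop',q[q[:,2].argmax(),0].round(4))
print('tip y',Y[m].min())
cm=(X>.44)&(X<.6)&(Y>-.5)&(Y<-.30)&(Z>.13)&(Z<.235)
for y in np.arange(-.404,-.30,.008):
    q=P[cm&(abs(Y-y)<.004)]
    if len(q): print('cam',round(y,3),len(q),'x',q[:,0].min().round(4),q[:,0].max().round(4),'zmax',q[:,2].max().round(4),'xtop',q[q[:,2].argmax(),0].round(4))
print('ymax',Y[cm].max(), 'orig',cloud(load('s0'))[cm][:,1].max())
```

```text
noz -0.252 4 x 0.5197 0.5234 zmax 0.1827 xtop 0.5234
noz -0.244 11 x 0.5178 0.5256 zmax 0.185 xtop 0.5203
noz -0.236 18 x 0.5136 0.5261 zmax 0.1868 xtop 0.5202
noz -0.228 17 x 0.5151 0.5273 zmax 0.1857 xtop 0.5213
noz -0.22 23 x 0.5142 0.5283 zmax 0.1892 xtop 0.5159
noz -0.212 23 x 0.5122 0.5283 zmax 0.1889 xtop 0.5186
noz -0.204 9 x 0.5134 0.5275 zmax 0.1869 xtop 0.5199
tip y -0.24939466676849248
cam -0.404 80 x 0.5001 0.54 zmax 0.1974 xtop 0.5234
cam -0.396 90 x 0.5002 0.5431 zmax 0.1967 xtop 0.5048
cam -0.388 86 x 0.501 0.5437 zmax 0.1971 xtop 0.5376
cam -0.38 83 x 0.5009 0.5413 zmax 0.1969 xtop 0.5413
cam -0.372 86 x 0.5004 0.542 zmax 0.1977 xtop 0.5057
cam -0.364 59 x 0.5016 0.5428 zmax 0.1965 xtop 0.5358
cam -0.356 57 x 0.5062 0.5366 zmax 0.1933 xtop 0.5275
cam -0.348 56 x 0.5044 0.5384 zmax 0.1937 xtop 0.5187
cam -0.34 47 x 0.5049 0.5389 zmax 0.1932 xtop 0.5209
cam -0.332 98 x 0.4979 0.5436 zmax 0.2005 xtop 0.5214
cam -0.324 6 x 0.5 0.5239 zmax 0.1964 xtop 0.5239
ymax -0.32697490979186417 orig nan
```

```bash
python3 -m crank '[[0,0,0,-0.02,0,0,0],[0,0,0,-0.05,0,0,0],[0,0,0,-0.08,0,0,0],[0,0,0,-0.08,0,0,0],[0,0,0,-0.08,0,0,0]]';python3 -m crank '[[0,0,0,0,0,0,0],[0,0,0,0,0,0,0],[0,0,0,0,0,0,0],[0,0,0,0,0,0,0]]';python3 - <<'E'
from h import *
go([.523,-.201,.1585],np.pi/2)
a=cap('scene','s2');w=cap('wrist','w3')
def crop(c,x0,x1,y0,y1,w=400,h=400): return cv2.resize(c['frame'][y0:y1,x0:x1,::-1],(w,h),interpolation=cv2.INTER_CUBIC)
cv2.imwrite('pics/c3.png',np.hstack([crop(a,250,370,180,300),crop(w,0,512,0,384)]))
P=cloud(a);f=a['frame'].astype(int);X,Y,Z=np.moveaxis(P,-1,0)
m=(f[...,0]>f[...,2]+25)&(Z>.13)&(Z<.22)&(Y>-.31)&(Y<-.15)&(abs(X-.52)<.05);print('tip y',Y[m].min())
E
```

```text
time: 8.48
position: [0.5228, -0.2023, 0.1581]
eef_rot: [3.142, -0.001, 1.57]
wrist_force: [0.0, -0.5, -4.1]
opening: 0.0439
finger_force: 47.1
time: 8.98
position: [0.5229, -0.2021, 0.1582]
eef_rot: [3.141, -0.0, 1.57]
wrist_force: [-0.5, -0.7, -5.2]
opening: 0.0433
finger_force: 47.1
t 8.97 turn [ 0.0002 -0.0003 -0.0004] shift [ 0.0037  0.0003 -0.001 ] pos [ 0.5229 -0.2021  0.1582] rpy [ 3.1413e+00 -4.0000e-04  1.5702e+00] F [-0.5 -0.7 -5.2] op 0.0433 47.08092391490936
tip y -0.27439652982559315
```

View pics/c3.png

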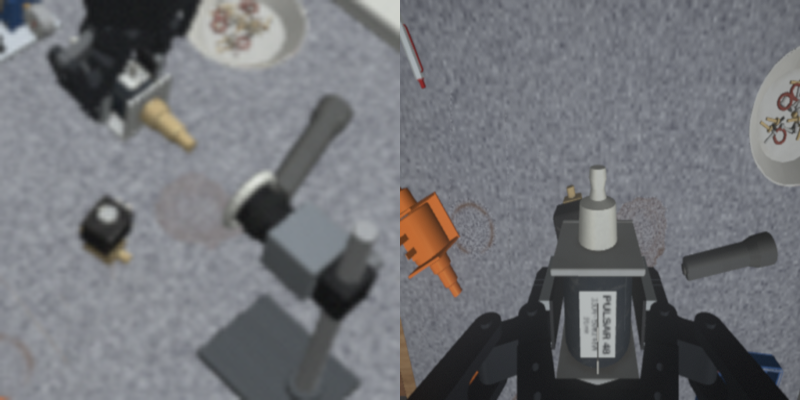

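The nozzle points at the ring light with about 49 mm of gap. The pump is level in the fingers, and the bystanders are undisturbed.

```bash
python3 -c "
from cell import bot
print(bot.sign_off())"
```

```text
the job is handed in; nothing more can be done
None
```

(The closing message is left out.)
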